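# Stand the leaning kiln prop and lay the shelf strip

### The arm

A 6-joint arm with a two-finger parallel gripper is mounted at the origin on the work surface. World frame = base frame: x ahead of the robot, y to its left, z up, the work surface at z = 0. Lengths are in m, angles in degrees, forces in N, time in s.
With the tool pointing down it reaches from about 0.3 to 0.75 m from the base axis. Payload 8.5 kg.
Tool frame: the origin (TCP) lies midway between the tips of the shut fingers; the grasp point (between the pads) lies 19 mm behind it; z points along the fingers, y is the line along which they close (so a half turn about z gives the same grasp; the last joint's range is limited). The gripper opens to 85 mm and grips with 20 to 120 N. Pads are 22 mm wide; open, the fingers measure 114 mm over their backs; the gripper's body (76 mm by 85 mm) begins 54 mm behind the grasp point. The pads swing forward as they close: fully open they stand 13 mm farther back than shut.
Start: joints at [63.352, 21.807, 74.336, -0, 83.858, -12.336], TCP at [0.136, 0.533, 0.231] pointing down, gripper open.
Joint ranges: [-178.18, 178.18], [-50.72, 133.34], [12.68, 142.11], [-81.47, 261.47], [9.98, 163.14], [-165.26, 165.26]. Speed limits (degrees/s): [136.94, 136.94, 180, 180, 180, 180].

### API

Orientations are given as a 3x3 rotation matrix whose columns are the frame's x, y, z axes.
In Python, from rig import observe, optics, order, spotter gives the robot as it stands.
- The arm moves only by the tool move_arm, never from a script. Its argument "series" is text: rows parted by semicolons, each of 5 numbers parted by spaces: the shift along the tool's x, y, z in cm, then the turn about the tool's z in degrees, then the opening, from -1 (shut) to 1 (fully open). A call has 1 to 8 rows; each row is the pose to reach, as a shift and turn from the pose commanded when the call began, along the tool's axes at that moment; what a row does not reach only later rows make up. A row lasts 1/8 s, in which the tool goes at most 62.5 mm and 10.7 degrees, less where a joint would pass 70% of its speed; a pose out of reach is approached as far as the arm can. A call with a gripper value outside its range is refused whole. The fingers move at their own pace and stop on an object; "force" is the grip in N (left out, the last holds). Time passes only in rows, so rows that repeat a pose let the fingers close. It gives the time, the measured TCP pose, the force, the opening and the grip force at its end, in the units of the state.
- observe(): the state, without advancing time (a new reading comes with each control period).
- optics.get_image(name): name is "side" or "top" or "wrist"; returns a dict with "pixels" (420x560x3 uint8, blue, green, red), "camera_matrix" (3x3 intrinsics, pixels), "rvec" (rotation vector, rad) and "tvec" (3), from world to camera coordinates, as OpenCV has them. Camera axes: x right, y down, z forward; pixel columns grow to the right and rows downward; lengths in m; the calibration is good to about 2 mm. A picture is of the moment at which its call begins. There is no depth.
- order.close_job(): hands the job in; it is judged then, once.
Trained networks look in the newest picture that a camera, given by its name, has taken for a name from the list of things; names that differ only in an ending like _2 or _b are one class to them, and where a whole thing is asked for, a point or a joint stands for the part that bears it (a point fixed in the world has none). Each returns a list of dicts, best first, with "score" (0 to 1); they miss things now and then, are a little off and sometimes report something else, mostly with a low value. They report only what shows in the picture. A call takes as long as a camera call. They do not tell look-alikes from the thing itself.
- spotter.find_in(thing, camera): "point" ([x, y, z] in m, in world coordinates, good to about 4 mm: the middle of the surface that is visible of it).
- spotter.cut_out(thing, camera): "pixels" (420x560 bool, what is visible of it).
- spotter.mark_of(thing, camera): "point" ([x, y, z] in m, in world coordinates, good to about 4 mm: a listed point, or the origin of a listed thing).
The state is a dict: "time_s": time; "q": joint angles; "qvel": joint speeds; "joint_efforts": joint torques, N m; "position": TCP position; "tool_rot": TCP orientation; "ft_force": force on the tool from outside, world axes, zero at the start; "wrist_torque": the same for the moment, N m; "grip_width": finger opening in m; "gripper_force": force on a finger pad.
Only numpy, scipy, OpenCV 4.12 (cv2) and the standard library are available. Lean on these libraries where they do the work, as an engineer would, in place of code of your own. Each camera call takes 0.05 s, during which the arm holds its last target. There are 200 camera calls.

### The job

Get the next kiln level ready: one kiln prop is leaning on the firebrick, askew in its flared foot. Tip it upright where it is so that it drops home in the foot, then bed it with a firm, steady push straight down on its top (about 15 N); old props chip easily, so push it with closed fingers, never grip it hard or lift it out of the foot. Then lay the top shelf strip of the pile level, centred and square across the tops of both props, let go, and leave the beaker and other ware undisturbed.

Things in the scene. Friction and masses are not known exactly. Their poses are not given: they have to be found in the camera images.
- setter: Fixed kiln setting: tan base shelf 230 x 300 x 15 mm, raised 0 to 12 mm on bearers, with two flared feet and a firebrick. Origin on the shelf's underside, midway between the feet; x from the feet to the firebrick, y along the row of feet, z up; heights below count from here. Feet: round tan cups at x = 0, y = +70 and -70 mm, 82 mm wide, rim at 67 mm.
- foot_left (a point): Centre of the bore floor of the foot at setter y = +70 mm, at height 23 mm. Bore 43 mm wide up to height 49 mm, then a cone to the rim, 70 mm wide inside. Rigid and rough: a prop that is drawn up askew wedges in the bore and does not sink by its own weight.
- foot_right (a point): The same for the foot at setter y = -70 mm.
- brick_edge (a point): Middle of the firebrick's top edge that faces the feet: at setter x = 62 mm, y = 0, height 129 mm. The cream brick stands on edge on the base shelf: 64 mm thick from here in +x, 230 mm long in y, 114 mm high.
- prop: The prop that starts leaning: tan round ceramic rod, 40 mm diameter, 170 mm long, about 0.36 kg, rigid and brittle (over 40 N chips it). Lower end askew in the left or right foot; it leans 23 to 30 degrees towards the brick's edge, up to 25 degrees to either side of setter +x. Origin on its axis 8.9 mm above its underside, z along it to the top.
- prop_bottom (a point): Centre of the leaning prop's underside.
- prop_top (a point): Centre of the leaning prop's top end; at the start 60 to 70 mm of the prop reach past the brick's edge with free space behind. When the prop is home this point is at height 193 mm over the setter's origin; a slow push of 8 to 40 N down on it, kept up for a moment, beds the prop.
- prop2: The other kiln prop, equal in shape, already standing loose and fully home in the other foot; same axes.
- prop2_top (a point): Centre of the standing prop's top end, at height 193 mm over the setter's origin.
- pile: Fixed pile of three tan shelf strips of 200 x 52 mm, 36 mm high. Origin under its centre on the table, x along the strips.
- strip: Loose ceramic shelf strip, 200 x 56 x 12 mm, about 0.26 kg, lying flat on the pile. Origin at the centre of its underside, x along its length, y across its width, z up.
- beaker: Bisque beaker, a bystander: 52 mm wide, 82 mm high, standing on the base shelf between the two feet. Origin at the centre of its underside.
- wash_jar: White lidded jar, a bystander: 72 mm wide, 85 mm high. Origin at the centre of its underside.
- bowl: Bisque bowl, a bystander: 110 mm wide, 50 mm high. Origin at the centre of its underside.
Not all that is in view belongs to the job. Leave any purple look-alike of the prop alone. There is more than one size of the strip; the one meant has the size given above.

How it is judged (in metres and radians):
On the way, in this order (a step that is already met when the one before it is completed fails the run):
1. the leaning prop stands upright and fully home in its foot ((distance between prop_bottom and foot_left below 0.004 m or distance between prop_bottom and foot_right below 0.004 m) and angle between prop's own z axis and vertical below 0.05 rad), for 0.2 s.
2. it is bedded: pressed from above with over 8 N while it stands home (all of step 1 and contact force between the fingers and prop above 8 N and z of the grasp point in the frame of setter above 0.19 m), for 0.2 s.
At the end, for the whole second after the job is handed in: Both props upright within 3 degrees, the one that leaned seated within 4 mm of its bore floor centre; the strip at rest on both, level within 3 degrees, underside 188 to 198 mm over the setter's origin, centred within 14 mm across and 20 mm along the row, square within 8 degrees (all of step 1 and angle between each of prop2, strip's own z axis and vertical below 0.05 rad and contact force between strip and prop above 0.2 N and contact force between strip and prop2 above 0.2 N and angle between the x axis of strip and the y axis of setter, either way round below 0.14 rad and x of strip in the frame of setter between -0.014 and 0.014 m and y of strip in the frame of setter between -0.02 and 0.02 m and z of strip in the frame of setter between 0.188 and 0.198 m and linear speed of strip below 0.02 m/s); the robot touches nothing.
It fails at once if the fingers press or squeeze the leaning prop with more than 40 N (contact force between the fingers and prop above 40 N).
It fails at once if the leaning prop is lifted out of its foot (its underside more than 80 mm above the setter's origin) or falls over (z of prop_bottom in the frame of setter above 0.08 m or angle between prop's own z axis and vertical above 0.8 rad).
It fails at once if the standing prop is tipped by more than 0.2 rad (angle between prop2's own z axis and vertical above 0.2 rad).
It fails at once if the beaker, jar or bowl is moved by more than 15 mm (distance of any of beaker, wash_jar, bowl from where it was at the start of the episode above 0.015 m).
It also fails if it takes over 64 s, if anything falls off the work surface, if the arm or the gripper's body presses on something with over 40 N, if the wrist force passes 120 N, or if a joint passes its speed limit or range.

## Working session

There is one attempt and no reset: what is moved stays moved. The work goes in short steps, Python scripts to look and compute and a tool call to move; the robot and the scene stay as the last step left them, time stands still between calls to the robot, and variables do not carry over. Pictures are saved under pics/ and viewed, at most 10 in all, crops included, and the job is handed in when it is done.

Besides the shell and the picture viewer there is one more tool, called after "Call:" by a JSON object that holds its "fn" and its "kwargs". move_arm: Moves the arm, as the interface text tells. Its arguments: {"type":"object","properties":{"series":{"type":"string"},"force":{"type":"number"}},"required":["series"]}

```bash
mkdir -p pics
cat > h.py <<'E'
import numpy as np, cv2
from rig import observe, optics, order, spotter
def marks(things,cams=("side","top","wrist")):
    for t in things:
        for c in cams:
            try: r=spotter.mark_of(t,c)
            except Exception as e: print(t,c,e); continue
            print(t,c,[(np.round(d["point"],4).tolist(),round(d["score"],2)) for d in r[:3]])
E
python3 - <<'E'
from h import *
s=observe(); print(s["time_s"],s["position"],s["tool_rot"])
a=[optics.get_image(c)["pixels"] for c in("side","top")]
cv2.imwrite("pics/side.png",a[0]); cv2.imwrite("pics/top.png",a[1])
for c in("side","top"):
    g=optics.get_image(c); R,_=cv2.Rodrigues(np.array(g["rvec"],float)); print(c,(-R.T@np.array(g["tvec"]).ravel()).round(3), R.round(2).tolist())
marks(["setter","foot_left","foot_right","brick_edge","prop_bottom","prop_top","prop2_top","strip","pile","beaker","wash_jar","bowl"],("side","top"))
E
```

```text
0.0 [0.13584239 0.53265359 0.2307197 ] [[-9.68957848e-01  2.47225187e-01 -6.28603503e-04]
 [ 2.47225819e-01  9.68957019e-01 -1.29954263e-03]
 [ 2.87810105e-04 -1.41460905e-03 -9.99998958e-01]]
side [0.216 1.308 0.889] [[-0.98, -0.19, -0.0], [-0.09, 0.48, -0.87], [0.17, -0.85, -0.49]]
top [0.365 0.024 1.238] [[-0.02, -1.0, 0.02], [-0.99, 0.01, -0.11], [0.11, -0.02, -0.99]]
setter side [([0.498, 0.0864, 0.0012], 0.74)]
setter top [([0.5015, 0.0862, -0.003], 0.68)]
foot_left side [([0.5267, 0.1495, 0.0214], 0.98)]
foot_left top [([0.5222, 0.153, 0.0282], 0.88), ([0.5627, 0.061, 0.134], 0.18)]
foot_right side [([0.4784, 0.0237, 0.0242], 0.57)]
foot_right top [([0.474, 0.0219, 0.0234], 0.68)]
brick_edge side [([0.5556, 0.0664, 0.1292], 0.79)]
brick_edge top [([0.5599, 0.0658, 0.1348], 0.55)]
prop_bottom side [([0.5183, 0.1499, 0.0395], 0.93), ([0.2282, 0.1654, 0.0187], 0.65)]
prop_bottom top [([0.52, 0.1569, 0.0399], 0.83), ([0.596, 0.4455, 0.0202], 0.81), ([0.2251, 0.159, 0.0196], 0.71)]
prop_top side [([0.5954, 0.1464, 0.1929], 0.89), ([0.2946, 0.3177, 0.0193], 0.84), ([0.5018, 0.3025, 0.0188], 0.56)]
prop_top top [([0.2955, 0.3213, 0.02], 0.94), ([0.5011, 0.3039, 0.0167], 0.92), ([0.601, 0.1444, 0.193], 0.7)]
prop2_top side [([0.4751, 0.0188, 0.1891], 0.67)]
prop2_top top [([0.4751, 0.0206, 0.1915], 0.47)]
strip side [([0.2823, -0.4597, 0.0015], 0.75), ([0.53, -0.3101, 0.0409], 0.56)]
strip top [([0.2839, -0.4649, -0.0024], 0.8), ([0.5325, -0.3043, 0.0332], 0.62)]
pile side [([0.5345, -0.3119, -0.0004], 0.67)]
pile top [([0.5981, 0.1455, 0.1946], 0.56)]
beaker side []
beaker top [([0.4925, 0.0869, 0.0164], 0.64), ([0.4729, 0.0216, 0.1942], 0.53)]
wash_jar side [([0.7144, -0.2392, -0.0022], 0.79)]
wash_jar top [([0.7189, -0.2435, -0.0052], 0.98)]
bowl side [([0.3588, 0.4618, -0.0022], 0.7), ([0.5366, -0.3092, -0.0015], 0.24)]
bowl top [([0.3605, 0.4608, -0.0019], 0.92), ([0.498, 0.0835, 0.0175], 0.35)]
```

View pics/side.png

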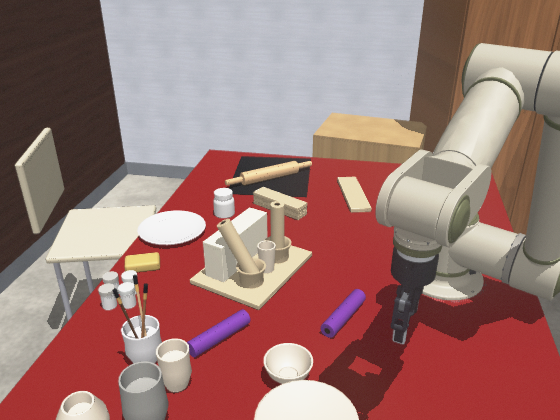

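View pics/top.png

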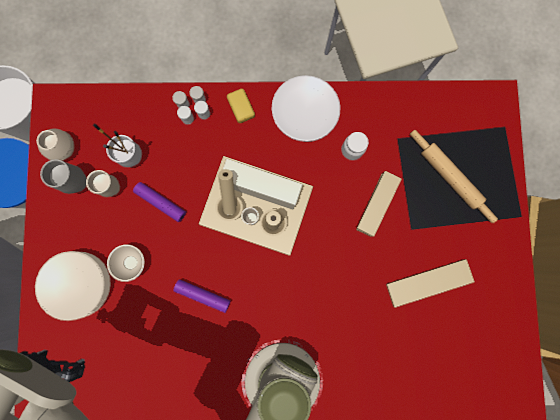

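```bash
cat >> h.py <<'E'
def shift(p,yaw=None):
    "world TCP target, yaw of tool x -> shift cm, turn deg"
    s=observe(); R=np.array(s["tool_rot"]); d=R.T@(np.array(p)-s["position"])*100
    y0=np.degrees(np.arctan2(R[1,0],R[0,0])); t=0 if yaw is None else (-(yaw-y0)+180)%360-180
    print("t",round(s["time_s"],2),"pos",np.round(s["position"],4),"yaw",round(y0,1),"q6",round(s["q"][5],1),"shift",d.round(2),"turn",round(t,1))
def ray(g,uv,z):
    "pixel(s) -> world points on plane z"
    R,_=cv2.Rodrigues(np.array(g["rvec"],float)); t=np.array(g["tvec"],float).ravel()
    K=np.array(g["camera_matrix"]); uv=np.atleast_2d(uv).astype(float)
    d=np.c_[uv,np.ones(len(uv))]@np.linalg.inv(K).T@R; c=-R.T@t
    return c+d*((z-c[2])/d[:,2])[:,None]
def strip(cam="top",z=0.048,thing="strip"):
    g=optics.get_image(cam)
    for m in spotter.cut_out(thing,cam):
        v,u=np.nonzero(m["pixels"]); 
        if len(u)<30: continue
        P=ray(g,np.c_[u,v],z)[:,:2].astype(np.float32)
        (c,wh,a)=cv2.minAreaRect(P*1000); 
        if wh[0]<wh[1]: a+=90
        print(thing,cam,round(m["score"],2),"mean px",u.mean().round(),v.mean().round(),"c",P.mean(0).round(4),"box",np.round(c),np.round(wh),"yaw",round(a%180,1))
E
python3 - <<'E'
from h import *
strip("top");strip("side")
g=optics.get_image("top"); im=g["pixels"]; s=cv2.imread("pics/side.png")
A=cv2.resize(im[150:260,190:320],(400,338),interpolation=cv2.INTER_CUBIC)
B=cv2.resize(im[160:310,340:500],(400,375),interpolation=cv2.INTER_CUBIC)
C=np.zeros((375,800,3),np.uint8);C[:338,:400]=A;C[:,400:]=B;cv2.imwrite("pics/crop.png",C)
shift([0.675,0.138,0.30],175.3)
E
```

```text
strip top 0.85 mean px 429.0 282.0 c [ 0.2885 -0.4457] box [ 288. -445.] [ 78. 261.] yaw 106.0
strip top 0.73 mean px 378.0 204.0 c [ 0.5293 -0.3019] box [ 531. -303.] [ 59. 200.] yaw 152.5
strip side 0.87 mean px 354.0 195.0 c [ 0.2787 -0.3694] box [ 280. -376.] [ 74. 263.] yaw 106.1
strip side 0.65 mean px 280.0 198.0 c [ 0.5284 -0.2907] box [ 531. -292.] [ 72. 208.] yaw 152.3
strip side 0.64 mean px 280.0 207.0 c [ 0.517  -0.2259] box [ 530. -230.] [ 97. 224.] yaw 163.8
strip side 0.41 mean px 267.0 254.0 c [0.4984 0.0579] box [499.  67.] [ 51. 156.] yaw 101.5
t 1.65 pos [0.1359 0.5329 0.2313] yaw 165.7 q6 -12.3 shift [-62.   -24.94  -6.87] turn -9.6
```

View pics/crop.png

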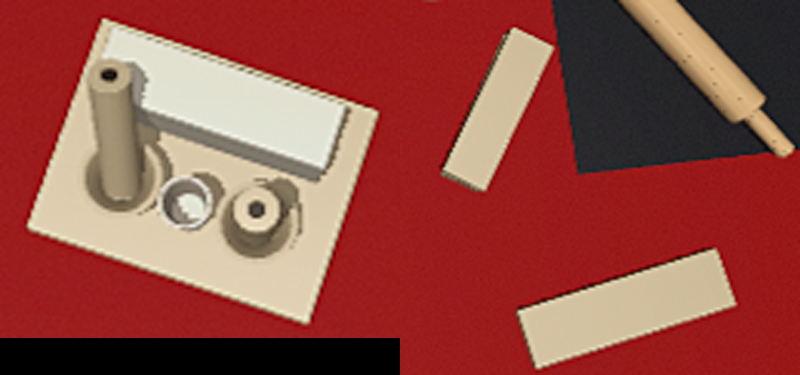

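Strip candidates are at top px (378,204), about 59x200 mm and on the pile, and at (429,282), about 78x261 mm and on the table. The first fits the 200x56 description. The crop confirms that the leaning tan prop (top px 227,173) sits in the left foot. The purple rods at (160,202) and (201,295) are look-alikes.

Call:
{"fn": "move_arm", "kwargs": {"series": "0 0 -6 0 -1; -62 -25 -9 -9.6 -1; -62 -25 -9 -9.6 -1; -62 -25 -9 -9.6 -1; -62 -25 -9 -9.6 -1; -62 -25 -9 -9.6 -1; -62 -25 -9 -9.6 -1; -62 -25 -9 -9.6 -1"}}

```text
time_s: 2.65
position: [0.488, 0.2742, 0.3111]
tool_rot: [[-0.997, 0.082, 0.0], [0.082, 0.997, 0.0], [-0.0, 0.0, -1.0]]
ft_force: [1.0, 1.3, -0.4]
grip_width: -0.0
gripper_force: 0.0
```

```bash
python3 -c "
from h import *
shift([0.66,0.140,0.32],175.3)"
```

```text
t 2.65 pos [0.488  0.2742 0.3111] yaw 175.3 q6 -68.1 shift [-18.25 -11.96  -0.89] turn -0.0
```

Call:
{"fn": "move_arm", "kwargs": {"series": "-18 -12 0 0 -1; -18 -12 0 0 -1; -18 -12 0 0 -1; -18 -12 0 0 -1; -18 -12 0 0 -1; -18 -12 0 0 -1"}}

```text
time_s: 3.4
position: [0.6555, 0.1421, 0.311]
tool_rot: [[-0.997, 0.081, -0.0], [0.081, 0.997, 0.0], [0.0, 0.0, -1.0]]
ft_force: [0.0, 0.2, -0.8]
grip_width: -0.0002
gripper_force: 0.0
```

```bash
python3 -c "
from h import *
shift([0.657,0.140,0.165],175.3)
marks(['prop_top','prop_bottom','brick_edge','foot_left'],('wrist','side'))"
```

```text
t 3.4 pos [0.6555 0.1421 0.311 ] yaw 175.3 q6 -83.2 shift [-0.17 -0.2  14.6 ] turn 0.0
prop_top wrist no camera of that name has taken a picture
prop_top side [([0.5013, 0.3024, 0.0206], 0.73), ([0.5945, 0.144, 0.1946], 0.59), ([0.294, 0.3168, 0.014], 0.57)]
prop_bottom wrist no camera of that name has taken a picture
prop_bottom side [([0.5166, 0.1516, 0.0405], 0.83), ([0.5974, 0.4483, 0.0171], 0.7), ([0.2293, 0.1633, 0.0166], 0.64)]
brick_edge wrist no camera of that name has taken a picture
brick_edge side [([0.5591, 0.0646, 0.1301], 0.64), ([0.4918, 0.0861, 0.02], 0.55)]
foot_left wrist no camera of that name has taken a picture
foot_left side [([0.522, 0.1515, 0.0231], 0.59)]
```

Call:
{"fn": "move_arm", "kwargs": {"series": "0 -0.2 5 0 -1; 0 -0.2 10 0 -1; 0 -0.2 14.8 0 -1; 0 -0.2 14.8 0 -1; 0.7 -0.2 14.8 0 -1; 1.4 -0.2 14.8 0 -1; 2.1 -0.2 14.8 0 -1; 2.1 -0.2 14.8 0 -1"}}

```text
time_s: 4.6
position: [0.6346, 0.1412, 0.1638]
tool_rot: [[-0.997, 0.082, 0.001], [0.082, 0.997, 0.0], [-0.001, 0.0, -1.0]]
ft_force: [0.2, -0.4, -0.3]
grip_width: -0.0001
gripper_force: 0.0
```

Call:
{"fn": "move_arm", "kwargs": {"series": "0.4 0 0 0 -1; 0.8 0 0 0 -1; 1.2 0 0 0 -1; 1.6 0 0 0 -1; 2 0 0 0 -1; 2 0 0 0 -1"}}

```text
time_s: 5.35
position: [0.6145, 0.1428, 0.1627]
tool_rot: [[-0.997, 0.082, -0.001], [0.082, 0.997, 0.0], [0.001, -0.0, -1.0]]
ft_force: [1.1, 1.3, 0.3]
grip_width: -0.0
gripper_force: 0.2
```

Call:
{"fn": "move_arm", "kwargs": {"series": "0.3 0 0 0 -1; 0.6 0 0 0 -1; 0.9 0 0 0 -1; 1.2 0 0 0 -1; 1.5 0 0 0 -1; 1.5 0 0 0 -1"}}

```text
time_s: 6.1
position: [0.5997, 0.144, 0.1628]
tool_rot: [[-0.997, 0.082, -0.001], [0.082, 0.997, 0.0], [0.001, -0.0, -1.0]]
ft_force: [-0.7, 0.4, 0.4]
grip_width: -0.0
gripper_force: 0.0
```

```bash
python3 -c "
from h import *
marks(['prop_top','prop_bottom'],('side','top'))
a=[optics.get_image(c)['pixels'] for c in ('side','wrist')]
A=cv2.resize(a[0][180:310,180:340],(400,325));B=cv2.resize(a[1],(400,300))
C=np.zeros((325,800,3),np.uint8);C[:,:400]=A;C[:300,400:]=B;cv2.imwrite('pics/push1.png',C)"
```

```text
prop_top side [([0.5013, 0.3024, 0.0206], 0.73), ([0.5945, 0.144, 0.1946], 0.59), ([0.294, 0.3168, 0.014], 0.57)]
prop_top top [([0.5947, 0.1456, 0.1937], 0.8), ([0.296, 0.3162, 0.0188], 0.72), ([0.5016, 0.302, 0.0217], 0.64)]
prop_bottom side [([0.5166, 0.1516, 0.0405], 0.83), ([0.5974, 0.4483, 0.0171], 0.7), ([0.2293, 0.1633, 0.0166], 0.64)]
prop_bottom top [([0.596, 0.4432, 0.0202], 0.83), ([0.228, 0.1599, 0.0199], 0.77), ([0.5209, 0.1587, 0.0429], 0.76)]
```

View pics/push1.png

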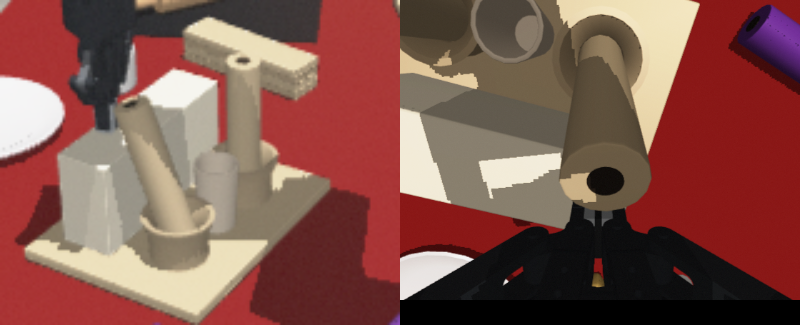

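Fingers sit centred behind the prop's top rim (wrist px about 200,170 of the 400x300 inset) and the prop is starting to come off the brick. I'll carry on.

Call:
{"fn": "move_arm", "kwargs": {"series": "0.3 0 0 0 -1; 0.6 0 0 0 -1; 0.9 0 0 0 -1; 1.2 0 0 0 -1; 1.5 0 0 0 -1; 1.8 0 0 0 -1; 2.1 0 0 0 -1; 2.1 0 0 0 -1"}}

```text
time_s: 7.4
position: [0.579, 0.1457, 0.1629]
tool_rot: [[-0.997, 0.082, 0.0], [0.082, 0.997, 0.0], [-0.0, 0.0, -1.0]]
ft_force: [-0.7, -0.3, 0.0]
grip_width: 0.0
gripper_force: 0.0
```

```bash
sed -i 's/^def marks.*/&\n    for c in cams: optics.get_image(c)/' h.py; python3 -c "
from h import *
marks(['prop_top','prop_bottom'],('side','top'))"
```

```text
prop_top side [([0.2974, 0.3158, 0.0163], 0.81), ([0.5033, 0.3027, 0.0182], 0.78), ([0.4768, 0.0214, 0.0367], 0.73)]
prop_top top [([0.503, 0.3047, 0.0195], 0.61), ([0.5424, 0.1519, 0.1961], 0.54), ([0.2935, 0.317, 0.0177], 0.51)]
prop_bottom side [([0.2273, 0.163, 0.0167], 0.91), ([0.5166, 0.1508, 0.0254], 0.8), ([0.5965, 0.4471, 0.0176], 0.77)]
prop_bottom top [([0.5947, 0.4449, 0.0222], 0.74), ([0.4997, 0.0868, -0.0025], 0.46)]
```

Call:
{"fn": "move_arm", "kwargs": {"series": "0.3 0 0 0 -1; 0.6 0 0 0 -1; 0.9 0 0 0 -1; 1.2 0 0 0 -1; 1.5 0 0 0 -1; 1.7 0 0 0 -1; 1.9 0 0 0 -1; 1.9 0 0 0 -1"}}

```text
time_s: 8.7
position: [0.5601, 0.1472, 0.1629]
tool_rot: [[-0.997, 0.082, 0.0], [0.082, 0.997, 0.0], [-0.0, 0.0, -1.0]]
ft_force: [-0.3, -1.2, -0.4]
grip_width: 0.0
gripper_force: 0.0
```

```bash
python3 -c "
from h import *
marks(['prop_top','prop_bottom'],('side','top'))"
```

```text
prop_top side [([0.2959, 0.3188, 0.0183], 0.7), ([0.522, 0.1518, 0.1961], 0.56)]
prop_top top [([0.5001, 0.305, 0.0189], 0.91), ([0.2941, 0.3182, 0.0174], 0.4), ([0.5204, 0.1476, 0.1962], 0.38)]
prop_bottom side [([0.5979, 0.4497, 0.0168], 0.87), ([0.2298, 0.1637, 0.0185], 0.72), ([0.5157, 0.1527, 0.0237], 0.66)]
prop_bottom top [([0.5966, 0.4414, 0.0201], 0.85)]
```

Call:
{"fn": "move_arm", "kwargs": {"series": "-1 0 0 0 -1; -2 0 0 0 -1; -2 0 -6 0 -1; -2 0 -9 0 -1; -2 0 -9 0 -1; -2 0 -9 0 -1"}}

```text
time_s: 9.75
position: [0.5801, 0.1455, 0.2517]
tool_rot: [[-0.997, 0.082, -0.002], [0.082, 0.997, -0.0], [0.002, -0.0, -1.0]]
ft_force: [-0.0, 0.2, -0.5]
grip_width: -0.0002
gripper_force: 0.0
```

```bash
python3 -c "
from h import *
marks(['prop_top','prop_bottom','prop2_top','foot_left'],('side','top','wrist'))
a=[optics.get_image(c)['pixels'] for c in ('side','wrist')]
A=cv2.resize(a[0][180:310,180:340],(400,325),interpolation=cv2.INTER_CUBIC);B=cv2.resize(a[1],(400,300))
C=np.zeros((325,800,3),np.uint8);C[:,:400]=A;C[:300,400:]=B;cv2.imwrite('pics/push2.png',C)
shift([0.523,0.150,0.215],175.3)"
```

```text
prop_top side [([0.5193, 0.15, 0.1943], 0.81), ([0.5032, 0.3038, 0.0205], 0.74), ([0.2947, 0.3163, 0.0208], 0.72)]
prop_top top [([0.4959, 0.3044, 0.0169], 0.6), ([0.3605, 0.4581, -0.0012], 0.52)]
prop_top wrist [([0.521, 0.1532, 0.1913], 0.66), ([0.4987, 0.3051, 0.0199], 0.57)]
prop_bottom side [([0.2287, 0.1641, 0.0172], 0.88), ([0.5201, 0.1497, 0.0227], 0.73), ([0.5969, 0.4479, 0.015], 0.58)]
prop_bottom top [([0.5965, 0.4413, 0.0231], 0.62)]
prop_bottom wrist []
prop2_top side [([0.477, 0.0213, 0.1928], 0.75)]
prop2_top top [([0.4757, 0.0206, 0.1946], 0.5)]
prop2_top wrist [([0.473, 0.0221, 0.1938], 0.83)]
foot_left side [([0.5254, 0.1513, 0.0199], 0.58), ([0.3579, 0.4588, -0.0023], 0.44), ([0.52, 0.1527, 0.0256], 0.37)]
foot_left top [([0.5247, 0.1524, 0.0262], 0.81)]
foot_left wrist []
t 10.6 pos [0.5802 0.1456 0.2529] yaw 175.3 q6 -82.5 shift [ 5.73 -0.03  3.79] turn -0.0
```

View pics/push2.png

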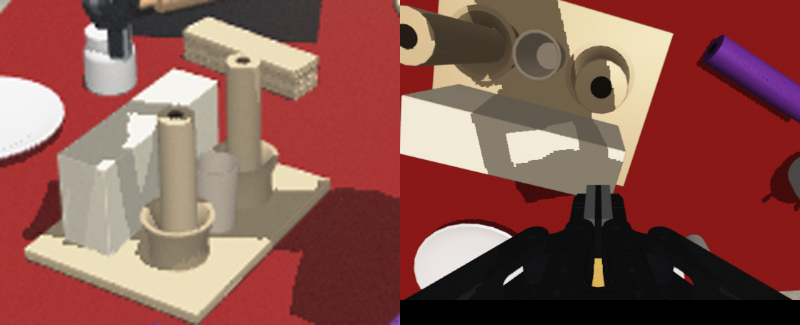

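Prop stands upright and home (side inset px 177,115 straight over the foot). Next I'll press it down.

Call:
{"fn": "move_arm", "kwargs": {"series": "3 0 0 0 -1; 5.8 0 0 0 -1; 5.8 0 2 0 -1; 5.8 0 4 0 -1; 5.8 0 5 0 -1; 5.8 0 5 0 -1"}}

```text
time_s: 11.35
position: [0.5223, 0.1503, 0.2026]
tool_rot: [[-0.997, 0.082, -0.001], [0.082, 0.997, -0.0], [0.001, -0.0, -1.0]]
ft_force: [0.5, 0.1, -0.3]
grip_width: -0.0002
gripper_force: 0.0
```

Call:
{"fn": "move_arm", "kwargs": {"series": "0 0 0.15 0 -1; 0 0 0.3 0 -1; 0 0 0.45 0 -1; 0 0 0.6 0 -1; 0 0 0.6 0 -1"}}

```text
time_s: 11.98
position: [0.5223, 0.1504, 0.1968]
tool_rot: [[-0.997, 0.082, -0.0], [0.082, 0.997, -0.0], [0.0, -0.0, -1.0]]
ft_force: [0.5, 0.7, -0.2]
grip_width: -0.0001
gripper_force: 0.0
```

Call:
{"fn": "move_arm", "kwargs": {"series": "0 0 0.05 0 -1; 0 0 0.1 0 -1; 0 0 0.15 0 -1; 0 0 0.15 0 -1"}}

```text
time_s: 12.48
position: [0.5224, 0.1503, 0.1953]
tool_rot: [[-0.997, 0.082, 0.0], [0.082, 0.997, 0.0], [-0.0, 0.0, -1.0]]
ft_force: [0.1, -0.2, 0.5]
grip_width: 0.0001
gripper_force: 0.1
```

Call:
{"fn": "move_arm", "kwargs": {"series": "0 0 0.05 0 -1; 0 0 0.1 0 -1; 0 0 0.1 0 -1"}}

```text
time_s: 12.85
position: [0.5228, 0.1504, 0.1953]
tool_rot: [[-0.997, 0.082, 0.002], [0.082, 0.997, 0.0], [-0.002, 0.0, -1.0]]
ft_force: [-1.1, -0.2, 7.0]
grip_width: 0.0003
gripper_force: 3.6
```

Call:
{"fn": "move_arm", "kwargs": {"series": "0 0 0.05 0 -1; 0 0 0.1 0 -1; 0 0 0.12 0 -1; 0 0 0.12 0 -1; 0 0 0.12 0 -1; 0 0 0.12 0 -1; 0 0 0.12 0 -1"}}

```text
time_s: 13.72
position: [0.5233, 0.1504, 0.1953]
tool_rot: [[-0.997, 0.082, 0.005], [0.082, 0.997, 0.0], [-0.005, 0.001, -1.0]]
ft_force: [-1.7, -0.4, 14.7]
grip_width: 0.0004
gripper_force: 7.1
```

Call:
{"fn": "move_arm", "kwargs": {"series": "0 0 0 0 -1; 0 0 0 0 -1; 0 0 -0.3 0 -1; 0 0 -5 0 -1; 0 0 -10 0 -1; 0 -6 -12 0 -1; 0 -12 -12 8 -1; 0 -18 -12 16 0"}}

```text
time_s: 14.72
position: [0.5071, -0.0306, 0.3131]
tool_rot: [[-0.934, 0.357, -0.0], [0.357, 0.934, 0.0], [0.0, 0.0, -1.0]]
ft_force: [0.8, -0.4, -0.3]
grip_width: 0.0169
gripper_force: 0.0
```

```bash
python3 -c "
from h import *
shift([0.50,-0.304,0.24],152.5)
"
```

```text
t 14.72 pos [ 0.5071 -0.0306  0.3131] yaw 159.1 q6 -85.9 shift [ -9.11 -25.78   7.31] turn 6.6
```

Call:
{"fn": "move_arm", "kwargs": {"series": "-6 -12 3 3 1; -12 -24.7 6 6.6 1; -12 -24.7 8 6.6 1; -12 -24.7 8 6.6 1; -12 -24.7 8 6.6 1; -12 -24.7 8 6.6 1; -12 -24.7 8 6.6 1"}}

```text
time_s: 15.6
position: [0.5325, -0.3019, 0.2333]
tool_rot: [[-0.889, 0.459, -0.0], [0.459, 0.889, 0.0], [0.0, 0.0, -1.0]]
ft_force: [-0.1, 0.8, -0.4]
grip_width: 0.0855
gripper_force: 0.0
```

```bash
python3 -c "
from h import *
strip('wrist');strip('side')
marks(['strip'],('wrist','side'))
im=optics.get_image('wrist')['pixels']; cv2.imwrite('pics/w3.png',im)
shift([0.531,-0.305,0.030],152.5)
"
```

```text
strip wrist 0.67 mean px 17.0 22.0 c [ 0.3281 -0.4278] box [ 325. -431.] [28. 70.] yaw 106.1
strip wrist 0.6 mean px 273.0 163.0 c [ 0.5249 -0.3015] box [ 533. -306.] [ 56. 200.] yaw 152.1
strip side 0.89 mean px 281.0 198.0 c [ 0.5254 -0.2921] box [ 529. -294.] [ 73. 205.] yaw 151.2
strip side 0.66 mean px 277.0 224.0 c [ 0.5044 -0.1183] box [ 503. -119.] [ 47. 291.] yaw 101.9
strip side 0.62 mean px 346.0 192.0 c [ 0.3071 -0.384 ] box [ 306. -375.] [ 41. 266.] yaw 102.8
strip wrist [([0.5336, -0.3078, 0.0404], 0.77)]
strip side [([0.5296, -0.3069, 0.0403], 0.73)]
t 16.05 pos [ 0.5325 -0.3023  0.2333] yaw 152.7 q6 -103.3 shift [ 2.000e-02 -3.100e-01  2.033e+01] turn 0.2
```

View pics/w3.png

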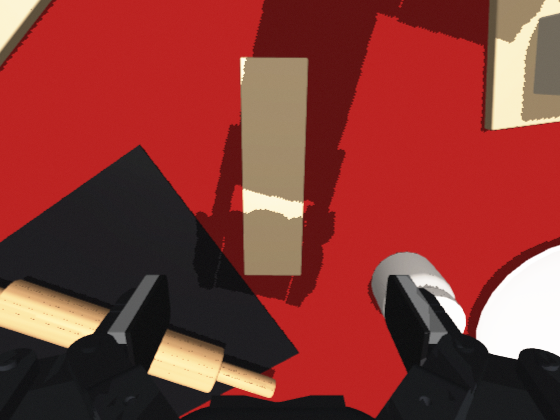

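The wrist view shows the 56x200 strip (px 273,163) on the pile, lined up between the fingers. The larger strip (px 17,22) is left alone.

Call:
{"fn": "move_arm", "kwargs": {"series": "-0.2 -0.4 6 0.6 1; -0.2 -0.4 12 0.6 1; -0.2 -0.4 17 0.6 1; -0.2 -0.4 19.5 0.6 1; -0.2 -0.4 21 0.6 1; -0.2 -0.4 21 0.6 1"}}

```text
time_s: 16.8
position: [0.5324, -0.307, 0.0229]
tool_rot: [[-0.884, 0.468, -0.001], [0.468, 0.884, 0.0], [0.001, 0.0, -1.0]]
ft_force: [-0.6, -0.7, 0.3]
grip_width: 0.0853
gripper_force: 0.0
```

Call:
{"fn": "move_arm", "kwargs": {"series": "0 0 0 0 0.5; 0 0 0 0 0; 0 0 0 0 -0.2; 0 0 0 0 -0.4; 0 0 0 0 -0.4; 0 0 0 0 -0.4", "force": 40}}

```text
time_s: 17.55
position: [0.5329, -0.3074, 0.0246]
tool_rot: [[-0.884, 0.468, 0.002], [0.468, 0.884, -0.002], [-0.003, -0.001, -1.0]]
ft_force: [-1.6, 0.8, 6.3]
grip_width: 0.0552
gripper_force: 43.3
```

Call:
{"fn": "move_arm", "kwargs": {"series": "0 0 -1 0 -0.4; 0 0 -4 0 -0.4; 0 0 -10 0 -0.4; 0 0 -16 0 -0.4; 0 0 -22 0 -0.4; 0 0 -27 0 -0.4; 0 0 -28 0 -0.4; 0 0 -28 0 -0.4"}}

```text
time_s: 18.55
position: [0.5321, -0.3068, 0.3027]
tool_rot: [[-0.884, 0.468, -0.001], [0.468, 0.884, 0.0], [0.001, 0.0, -1.0]]
ft_force: [0.5, -0.1, -3.0]
grip_width: 0.0555
gripper_force: 43.8
```

```bash
python3 -c "
from h import *
print(observe()['grip_width'],observe()['ft_force'])
shift([0.499,0.0865,0.30],70.3)
"
```

```text
0.05545644446777154 [ 0.54588605 -0.14020006 -3.04822539]
t 18.55 pos [ 0.5321 -0.3068  0.3027] yaw 152.1 q6 -103.1 shift [21.34 33.2   0.29] turn 81.8
```

Call:
{"fn": "move_arm", "kwargs": {"series": "2.4 3.7 0 9 -0.4; 4.8 7.4 0 18 -0.4; 7.5 11.7 0 28 -0.4; 10.2 16 0 38 -0.4; 13 20 0 48 -0.4; 16 25 0 58 -0.4; 18.7 29 0 68 -0.4; 21.3 33.2 0 78 -0.4"}}

```text
time_s: 19.55
position: [0.4985, 0.0876, 0.301]
tool_rot: [[0.28, 0.96, -0.004], [0.96, -0.28, 0.0], [-0.001, -0.004, -1.0]]
ft_force: [0.4, 0.1, -2.9]
grip_width: 0.0553
gripper_force: 43.8
```

```bash
python3 -c "
from h import *
shift([0.499,0.0865,0.225],70.3)
"
```

```text
t 19.55 pos [0.4985 0.0876 0.301 ] yaw 73.8 q6 12.8 shift [-0.09  0.11  7.6 ] turn 3.5
```

Call:
{"fn": "move_arm", "kwargs": {"series": "0 0.1 2 3.5 -0.4; 0 0.1 4 3.5 -0.4; 0 0.1 6 3.5 -0.4; 0 0.1 8 3.5 -0.4; 0 0.1 8 3.5 -0.4; 0 0.1 8 3.5 -0.4"}}

```text
time_s: 20.3
position: [0.5005, 0.0857, 0.2231]
tool_rot: [[0.332, 0.943, -0.001], [0.943, -0.332, -0.0], [-0.0, -0.001, -1.0]]
ft_force: [0.5, 0.4, -2.2]
grip_width: 0.0552
gripper_force: 43.7
```

```bash
python3 -c "
from h import *
marks(['strip','setter','foot_left','foot_right','brick_edge','prop_top','prop2_top'],('side','top','wrist'))
z=observe()['position'][2]+.0234
strip('wrist',z)
a=[optics.get_image(c)['pixels'] for c in ('side','wrist')]
A=cv2.resize(a[0][160:310,180:340],(400,375),interpolation=cv2.INTER_CUBIC);B=cv2.resize(a[1],(400,300))
C=np.zeros((375,800,3),np.uint8);C[:,:400]=A;C[:300,400:]=B;cv2.imwrite('pics/place1.png',C)
shift([0.499,0.0865,0.1836],70.3)
"
```

```text
strip side [([0.4985, 0.0865, 0.2369], 0.97), ([0.2812, -0.458, -0.002], 0.92), ([0.4773, 0.0226, 0.0344], 0.58)]
strip top [([0.5016, 0.088, 0.2352], 0.73), ([0.285, -0.4653, 0.0009], 0.73)]
strip wrist [([0.5059, 0.0826, 0.2384], 0.86)]
setter side [([0.4994, 0.087, -0.0013], 0.77)]
setter top [([0.4996, 0.0855, -0.0023], 0.62)]
setter wrist []
foot_left side [([0.5241, 0.1476, 0.0247], 0.68), ([0.4939, 0.0844, 0.0184], 0.24)]
foot_left top [([0.5269, 0.1513, 0.0274], 0.96)]
foot_left wrist []
foot_right side [([0.479, 0.0221, 0.023], 0.6)]
foot_right top [([0.5233, 0.1503, 0.1924], 0.67), ([0.4735, 0.0248, 0.0255], 0.66)]
foot_right wrist []
brick_edge side [([0.5581, 0.0645, 0.1332], 0.93), ([0.4768, 0.0192, 0.1909], 0.23)]
brick_edge top []
brick_edge wrist [([0.5588, 0.0702, 0.1288], 0.78)]
prop_top side [([0.2965, 0.3195, 0.0174], 0.83), ([0.5012, 0.3012, 0.0184], 0.59), ([0.4785, 0.025, 0.0251], 0.35)]
prop_top top [([0.4983, 0.304, 0.0186], 0.63), ([0.525, 0.1526, 0.1942], 0.39), ([0.4989, 0.0864, -0.0027], 0.3)]
prop_top wrist []
prop2_top side [([0.4746, 0.0234, 0.1924], 0.91)]
prop2_top top [([0.4757, 0.0205, 0.1939], 0.5)]
prop2_top wrist []
strip wrist 0.96 mean px 277.0 191.0 c [0.5143 0.1253] box [510. 113.] [143.  56.] yaw 70.6
t 21.7 pos [0.5006 0.0857 0.2231] yaw 70.6 q6 15.7 shift [ 0.02 -0.17  3.95] turn 0.3
```

View pics/place1.png

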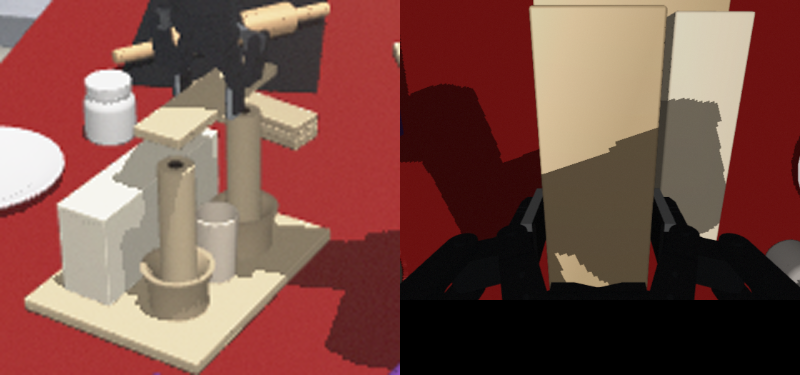

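Call:
{"fn": "move_arm", "kwargs": {"series": "0 -0.15 1 0.3 -0.4; 0 -0.15 2 0.3 -0.4; 0 -0.15 3 0.3 -0.4; 0 -0.15 3.5 0.3 -0.4; 0 -0.15 3.7 0.3 -0.4; 0 -0.15 3.7 0.3 -0.4"}}

```text
time_s: 22.45
position: [0.4992, 0.0862, 0.1862]
tool_rot: [[0.337, 0.941, 0.0], [0.941, -0.337, -0.0], [0.0, 0.0, -1.0]]
ft_force: [-0.4, 0.5, -3.1]
grip_width: 0.0554
gripper_force: 43.7
```

Call:
{"fn": "move_arm", "kwargs": {"series": "0 0 0.1 0 -0.4; 0 0 0.2 0 -0.4; 0 0 0.3 0 -0.4; 0 0 0.3 0 -0.4"}}

```text
time_s: 22.95
position: [0.4994, 0.0863, 0.1839]
tool_rot: [[0.337, 0.942, 0.001], [0.942, -0.337, -0.0], [0.0, 0.001, -1.0]]
ft_force: [-1.5, -0.4, 5.9]
grip_width: 0.055
gripper_force: 44.6
```

Call:
{"fn": "move_arm", "kwargs": {"series": "0 0 -0.05 0 -0.4; 0 0 -0.05 0 0.4; 0 0 -0.05 0 0.5; 0 0 -0.05 0 0.6; 0 0 -0.05 0 0.7; 0 0 -0.05 0 0.8; 0 0 -0.05 0 0.8", "force": 20}}

```text
time_s: 23.82
position: [0.4992, 0.0862, 0.1836]
tool_rot: [[0.337, 0.942, 0.0], [0.942, -0.337, -0.0], [-0.0, 0.0, -1.0]]
ft_force: [0.2, 0.3, 0.0]
grip_width: 0.0767
gripper_force: 0.0
```

```bash
python3 -c "
from h import *
marks(['strip'],('side','top'))
g=optics.get_image('side')['pixels']; cv2.imwrite('pics/rel.png',cv2.resize(g[160:310,180:340],(640,600),interpolation=cv2.INTER_CUBIC))
shift([0.4995,0.0865,0.30])"
```

```text
strip side [([0.2838, -0.4597, 0.0002], 0.97), ([0.4968, 0.083, 0.1989], 0.61)]
strip top [([0.5009, 0.0874, 0.1938], 0.87), ([0.2832, -0.468, -0.0001], 0.77)]
t 24.07 pos [0.4992 0.0862 0.1836] yaw 70.3 q6 16.1 shift [  0.04   0.02 -11.64] turn 0
```

View pics/rel.png

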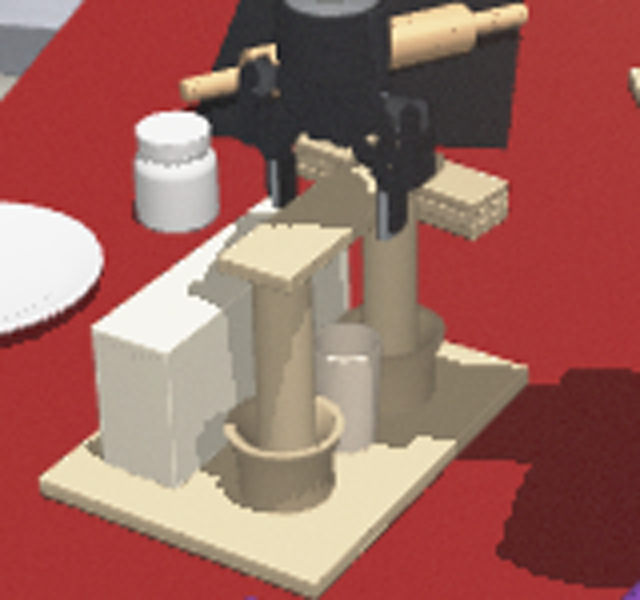

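The strip lies level on both props (near end px 290,250) and the fingers are clear on both sides. Next: straight up, then check.

Call:
{"fn": "move_arm", "kwargs": {"series": "0 0 -0.5 0 0.8; 0 0 -2 0 0.8; 0 0 -5 0 0.8; 0 0 -9 0 0.8; 0 0 -13 0 0.8; 0 0 -16 0 0.8; 0 0 -16 0 0.8; 0 0 -16 0 0.8"}}

```text
time_s: 25.08
position: [0.4988, 0.0862, 0.3428]
tool_rot: [[0.337, 0.941, -0.001], [0.941, -0.337, 0.0], [-0.0, -0.001, -1.0]]
ft_force: [-0.7, 0.9, -0.0]
grip_width: 0.0766
gripper_force: 0.0
```

```bash
python3 -c "
from h import *
marks(['strip','setter','foot_left','foot_right','prop_bottom'],('side','wrist'))
strip('side',.2065); strip('wrist',.2065)
a=[optics.get_image(c)['pixels'] for c in ('side','wrist')]
A=cv2.resize(a[0][160:310,180:340],(400,375),interpolation=cv2.INTER_CUBIC);B=cv2.resize(a[1],(400,300))
C=np.zeros((375,800,3),np.uint8);C[:,:400]=A;C[:300,400:]=B;cv2.imwrite('pics/final.png',C)
"
```

```text
strip side [([0.2835, -0.4595, 0.0044], 0.97), ([0.4961, 0.0859, 0.2012], 0.83)]
strip wrist [([0.5006, 0.0857, 0.1983], 0.55)]
setter side [([0.5007, 0.0842, -0.0027], 0.78)]
setter wrist []
foot_left side [([0.5239, 0.1521, 0.0245], 0.61)]
foot_left wrist []
foot_right side [([0.4787, 0.023, 0.0273], 0.89)]
foot_right wrist []
prop_bottom side [([0.6002, 0.4469, 0.015], 0.61), ([0.5215, 0.1513, 0.0221], 0.57)]
prop_bottom wrist [([0.2276, 0.1617, 0.0203], 0.59)]
strip side 0.89 mean px 354.0 194.0 c [ 0.2688 -0.0557] box [270. -61.] [ 60. 220.] yaw 105.8
strip side 0.69 mean px 262.0 213.0 c [0.4985 0.1021] box [496.  95.] [223.  71.] yaw 69.4
strip wrist 0.82 mean px 278.0 170.0 c [0.5029 0.0969] box [499.  87.] [199.  57.] yaw 70.3
```

View pics/final.png

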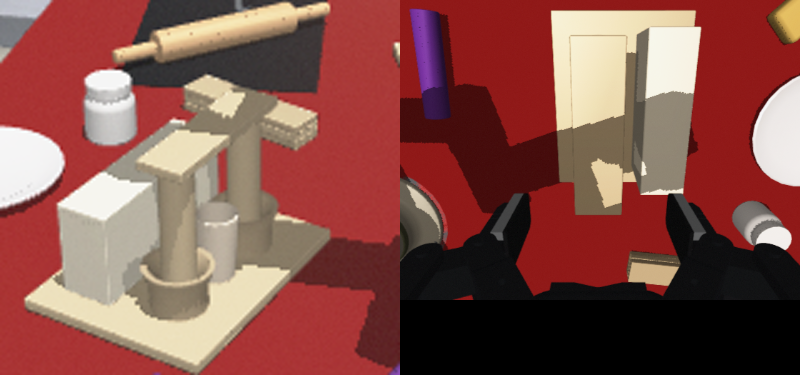

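The strip rests centred at (0.499, 0.087) with yaw 70.3°, both props are upright and the ware hasn't moved. I'm handing it in.

```bash
python3 -c "
from h import *
print(order.close_job())"
```

```text
the job is handed in; nothing more can be done
None
```

The job is handed in, with no verdict returned: the leaning prop was tipped upright into its foot and bedded at about 15 N, and the strip was laid level, centred and square across both props and released, with the beaker and other ware showing no sign of movement in the last pictures.

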